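# Turn the brush carousel to its empty bin and restock it

### The arm

A 6-joint arm with a two-finger parallel gripper is mounted at the origin on the work surface. World frame = base frame: x ahead of the robot, y to its left, z up, the work surface at z = 0. Lengths are in mm, angles in rad, forces in N, time in s.
With the tool pointing down it reaches from about 275 to 1000 mm from the base axis. Payload 8.4 kg.
Tool frame: the origin (TCP) lies at the very end of the fingers, on their centre line; the grasp point (between the pads) lies 19 mm behind it; z points along the fingers, y is the direction in which the jaws open and shut (so a half turn about z gives the same grasp; the last joint's range is limited). The gripper opens to 85 mm and grips with 20 to 120 N. Pads are 22 mm wide; open, the fingers measure 114 mm over their backs; the gripper's body (76 mm by 85 mm) begins 54 mm behind the grasp point. The pads swing forward as they close: fully open they stand 13 mm farther back than shut.
Start: joints at [-1.102, 0.353, 1.633, -0, 1.155, -0.002], TCP at [283.499, -557.007, 231.281] pointing down, gripper open.
Joint ranges: [-2.63, 2.63], [-0.92, 2.1], [0.06, 2.66], [-1.3, 4.44], [0, 2.69], [-3.02, 3.02]. Speed limits (rad/s): [2.22, 2.22, 2.79, 3.14, 3.14, 3.14].

### API

Orientations are given as [roll, pitch, yaw] about the fixed x, y, z axes, in that order (R = Rz(yaw) Ry(pitch) Rx(roll)).
In Python, from rig import r gives the robot as it stands.
- The arm moves only by the tool move_arm, never from a script. Its argument "increments" is a list of rows, each an object of numbers: "tx", "ty", "tz": the shift along the tool's x, y, z in cm; "rx", "ry", "rz": the turn, a rotation vector about the tool's x, y, z in degrees; "gripper": the gripper's target within -1 to 1 (fully open at 1, half-way at 0, shut at -1). A call has 1 to 12 rows; each row shifts and turns the commanded pose from where the row before left it, along the tool's axes as they then stand; what a row does not reach is not made up. A row lasts 1/10 s, in which the tool goes at most 50 mm and 8.59 degrees, less where a joint would pass 70% of its speed; a pose out of reach is approached as far as the arm can. A call is refused whole if a number of a shift passes 5 or a number of a turn 8.59, either way. A call with a gripper value outside its range is refused whole. The fingers move at their own pace and stop on an object; "squeeze" is the grip in N (left out, the last holds). Time passes only in rows, so rows that do not move let the fingers close. It gives the time, the measured TCP pose, the force and the opening at its end, in the units of the state.
- r.sense(): the state, without advancing time (a new reading comes with each control period).
- r.grab_frame(name): name is "scene" or "top"; returns (picture, depth): 384x512x3 uint8, red, green, blue; 384x512 float32, mm along the optical axis (not along the pixel's ray), 0 where there is no reading.
- r.camera_model(name): a dict with "fx", "fy", "cx", "cy" (pixels), "R" (3x3) and "t" (3): a world point X has camera coordinates R X + t. Camera axes: x right, y down, z forward; pixel columns grow to the right and rows downward; lengths in mm; the calibration is good to about 2 mm. A picture is of the moment at which its call begins. camera_model takes no time and is no camera call.
- r.sign_off(): hands the job in, once; it reports no verdict.
Trained networks look in the newest picture that a camera, given by its name, has taken for a name from the list of things; names that differ only in an ending like _2 or _b are one class to them, and where a whole thing is asked for, a point or a joint stands for the part that bears it (a point fixed in the world has none). Each returns a list of dicts, best first, with "confidence" (0 to 1); they miss things now and then, are a little off and sometimes report something else, mostly with a low value. They report only what shows in the picture. A call takes as long as a camera call. They do not tell look-alikes from the thing itself.
- r.cut_out(query, camera): "mask" (384x512 bool, what is visible of it) and "bbox" ([left, top, right, bottom] in pixels, round what is visible of it).
- r.place_of(query, camera): "location" ([row, column] in pixels: a listed point, or the origin of a listed thing).
The state is a dict: "clock": time; "qpos": joint angles; "qvel": joint speeds; "joint_efforts": joint torques, N m; "eef_pos": TCP position; "tcp_rot": TCP orientation; "contact_force": force on the tool from outside, world axes, zero at the start; "wrist_torque": the same for the moment, N m; "opening": opening from 0.0 (shut) to 1.0 (fully open).
Only numpy, scipy, OpenCV 4.12 (cv2) and the standard library are available. Lean on these libraries where they do the work, as an engineer would, in place of code of your own. Each camera call takes 0.05 s, during which the arm holds its last target. There are 200 camera calls.

### The job

Restock the brush carousel: turn it until its one empty bin has clicked into place at the front, right behind the ticket holder on the carousel's foot, and stand the spare wide brush from the wooden block in that bin, bristles up. Let the brush down into the bin rather than dropping it, and leave the other goods on the counter where they are.

Things in the scene. Friction and masses are not known exactly. Their poses are not given: they have to be found in the camera images.
- carousel (a joint): Angle (rad) of the carousel on its fixed foot, growing counter-clockwise seen from above. 0 (or any whole turn, +-6.283) when the empty bin is at the front. Turns endlessly either way, with five click stops a turn, 1.257 rad apart, one of them at 0. Let go, it is pulled into the nearest stop by a sprung roller, unless left near half-way; passing half-way takes about 0.25 N m.
- foot: Carousel's fixed black foot, origin under the turning axis, front towards its -x. On it turns a round grey deck, 273 mm across, its top 29 mm above the counter, with five white square open bins in a ring (tops at 93 mm): four stocked with brushes (tops at most 165 mm above the counter) and one empty.
- handle (a point): Middle of the carousel's black turning handle: a level bar 66 mm long (along this frame's y), 14 mm thick (along its x) and 24 mm high, on top of a 12 mm upright steel rod on the turning axis; the point is 206 mm above the counter and nothing stands within 40 mm around or above the bar. It turns with the carousel.
- empty_bin (a point): Centre of the inner floor of the empty bin, 33 mm above the counter, 88 mm from the turning axis. It turns with the carousel; its x axis points to the turning axis (where the handle rises to 218 mm), z up. The bin is open on top, 60 mm (x) by 64 mm (y) inside, walls 3 mm thick with their top 60 mm above this floor.
- front_place (a point): Fixed point on the foot: where the centre of the empty bin's floor belongs, 88 mm in front of the turning axis towards the ticket holder. Its x axis points to the turning axis.
- ticket (a point): Middle of the ticket holder, a leaning aluminium plate 86 mm wide with a blank white card, on a black tongue of the foot, 166 mm in front of the turning axis; its top is 54 mm above the counter.
- brush_mid (a point): Centre of the spare wide flat brush, 140 mm long; z runs from handle end to bristles, x along its width, y through its thickness. Round handle 16 mm across up to 4 mm above this point, then steel ferrule 38 x 14 mm to 32 mm above, then cream bristles 40 x 13 mm to 70 mm above; about 50 g. Grip the ferrule across its thickness. Starts upright in the block, leaning at most 10 degrees.
- brush_end (a point): Centre of the brush's flat handle end, 70 mm below brush_mid.
- brush: The same brush; origin at the handle end.
- block: Fixed beech block 120 x 64 x 52 mm, origin at the centre of its underside, with three holes in a row along its x axis, 38 mm apart, 24 mm wide and 42 mm deep; the brush stands in the middle one, the others are empty. The brush must be raised 45 mm to come free.
- pencil_pot: Bystander: white ceramic pot with pencils, 76 mm across, 185 mm high over the pencils. Origin under its centre.
- tape: Bystander: roll of masking tape lying flat, 96 mm across, 36 mm high.
- cleaner: Bystander: steel tin, 72 mm across, 115 mm high.
- ink: Bystander: small glass ink jar, 48 mm across, 75 mm high.
- eraser: Bystander: white eraser, 58 x 24 x 14 mm.
- palette_knife: Bystander: palette knife lying flat, about 210 mm long, origin near its ferrule.
Things that resemble listed ones, but are neither listed nor needed, are in the scene too. What is shaped like the brush but purple or yellow is not meant.

How it is judged:
By the outcome, as a careful person would: the job done as asked, in the order asked, and still so for the second after the job is handed in, with the robot touching nothing.
It also fails if it takes over 69 s, if anything falls off the work surface, if the arm or the gripper's body presses on something with over 40 N, if the wrist force passes 120 N, or if a joint passes its speed limit or range.

## Working session

There is one attempt and no reset: what is moved stays moved. The work goes in short steps, Python scripts to look and compute and a tool call to move; the robot and the scene stay as the last step left them, time stands still between calls to the robot, and variables do not carry over. Pictures are saved under pics/ and viewed, about 8 in all and at most 12, crops included, and the job is handed in when it is done.

Besides the shell and the picture viewer there is one more tool, called after "Request:" as name([rows], argument=value, ...), one row to a line, values as JSON. move_arm: Moves the arm, as the interface text tells. Its arguments: {"type":"object","properties":{"increments":{"type":"array","items":{"type":"object","properties":{"tx":{"type":"number"},"ty":{"type":"number"},"tz":{"type":"number"},"rx":{"type":"number"},"ry":{"type":"number"},"rz":{"type":"number"},"gripper":{"type":"number"}}}},"squeeze":{"type":"number"}},"required":["increments"]}

```bash
mkdir -p pics; cat > h.py <<'E'
from rig import r
import numpy as np, cv2
def world(cam,D,row,col,d=None):
    m=r.camera_model(cam)
    row=np.asarray(row,float);col=np.asarray(col,float)
    if d is None: d=D[row.astype(int),col.astype(int)]
    c=np.stack([(col-m['cx'])/m['fx']*d,(row-m['cy'])/m['fy']*d,d*np.ones_like(row)],-1)
    return (c-np.array(m['t']))@np.array(m['R'])
def atz(cam,row,col,z):
    m=r.camera_model(cam);R=np.array(m['R']);C=-R.T@np.array(m['t'])
    v=R.T@np.array([(col-m['cx'])/m['fx'],(row-m['cy'])/m['fy'],1.])
    return C+v*(z-C[2])/v[2]
def proj(cam,X):
    m=r.camera_model(cam);c=np.array(m['R'])@np.array(X)+np.array(m['t'])
    return c[0]/c[2]*m['fx']+m['cx'],c[1]/c[2]*m['fy']+m['cy']
E
python3 - <<'E'
from h import *
for c in ['scene','top']:
    I,D=r.grab_frame(c); cv2.imwrite(f'pics/{c}0.png',cv2.resize(I[:,:,::-1],(800,600),interpolation=cv2.INTER_CUBIC)); np.save(f'{c}.npy',D)
    for q in ['handle','empty_bin','front_place','ticket','foot','brush_mid','brush_end','block']:
        for o in r.place_of(q,c)[:3]:
            a,b=o['location']; print(c,q,round(o['confidence'],2),np.round([a,b]),world(c,D,a,b).round())
print(r.sense())
E
```

```text
scene handle 0.86 [177. 265.] [562.  -8. 208.]
scene empty_bin 0.7 [245. 271.] [653.  61.  64.]
scene front_place 0.61 [210. 281.] [496.   9.  62.]
scene ticket 0.33 [238. 160.] [ 744. -258.   23.]
scene foot 0.63 [236. 272.] [654.  61.  92.]
scene brush_mid 0.85 [180. 159.] [ 565. -411.   80.]
scene brush_mid 0.73 [185. 191.] [ 536. -302.   79.]
scene brush_mid 0.53 [169. 211.] [ 401. -315.   69.]
scene brush_end 0.82 [202. 194.] [ 575. -261.   48.]
scene brush_end 0.64 [187. 217.] [ 405. -293.    0.]
scene brush_end 0.56 [198. 166.] [ 550. -408.   -1.]
scene block 0.65 [205. 191.] [ 581. -270.   38.]
scene block 0.23 [186. 247.] [539. -81. 146.]
top handle 0.96 [182. 242.] [552. -11. 218.]
top empty_bin 0.93 [163. 223.] [620.  42.  32.]
top front_place 0.59 [223. 241.] [457.  -9.  35.]
top ticket 0.97 [254. 234.] [373.  11.  -0.]
top foot 0.59 [192. 242.] [539. -11.  59.]
top foot 0.17 [204. 343.] [ 510. -279.   53.]
top brush_mid 0.59 [190. 394.] [ 547. -409.   76.]
top brush_mid 0.52 [202. 356.] [ 512. -287.  150.]
top brush_mid 0.5 [241. 398.] [ 415. -412.   91.]
top brush_end 0
[... 243 characters left out ...]
.23 [193. 241.] [537.  -8.  60.]
{'clock': 0.9, 'qpos': array([-1.10240619e+00,  3.52972824e-01,  1.63339493e+00, -2.17891710e-05,
        1.15520722e+00, -2.39904508e-03]), 'qvel': array([ 0.00336148, -0.00011784, -0.00193534, -0.00166001, -0.00036005,
        0.00133088]), 'joint_efforts': array([ 1.47125669e-03, -6.05156994e+01, -3.42449212e+01,  2.64425034e-04,
        9.44628919e-04,  4.84851898e-05]), 'eef_pos': array([ 283.49008686, -557.01349733,  231.30012463]), 'tcp_rot': array([3.14157503e+00, 1.99769424e-05, 4.70797978e-01]), 'contact_force': array([0.00623413, 0.48286399, 0.00830955]), 'wrist_torque': array([ 0.03749521, -0.02533634, -0.04771042]), 'opening': 1.0060936796543505}
```

View pics/scene0.png

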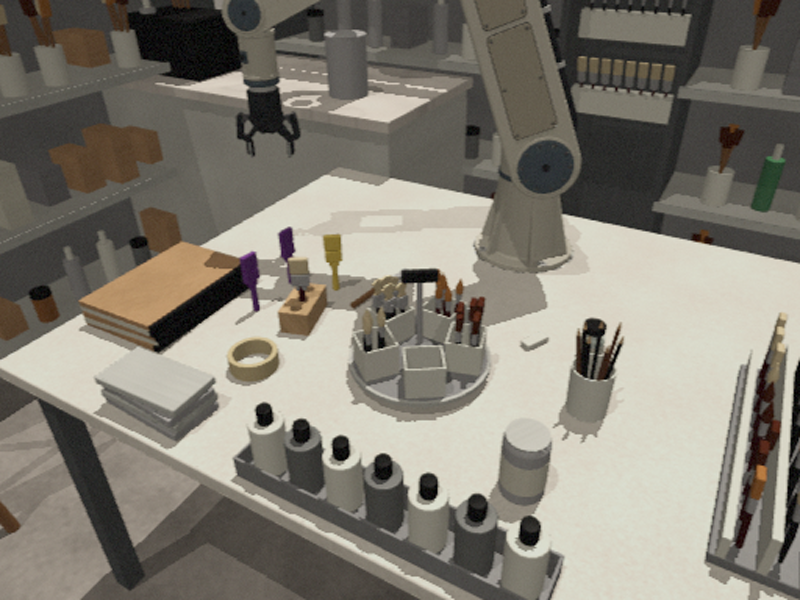

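View pics/top0.png

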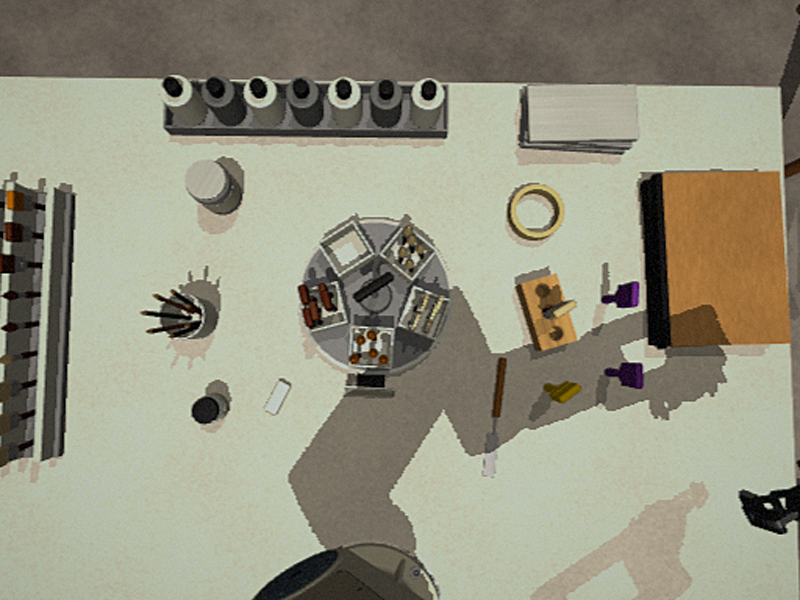

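The scene view shows the carousel with its handle at (420,275) and the block with the brush at (303,290). In the top view the axis is at (375,288), the empty bin at (345,248), the ticket holder at (370,382) and the block at (547,310). Purple and yellow look-alikes are nearby. Next I measure the handle, bin, ticket and brush from depth.

```bash
python3 - <<'E'
from h import *
rr,cc=np.mgrid[0:384,0:512]
S={};C={}
for c in ['scene','top']:
    I,D=r.grab_frame(c); W=world(c,D,rr,cc); ok=D>0
    S[c]=W;C[c]=I
    def sel(x0,x1,y0,y1,z0,z1): return ok&(W[...,0]>x0)&(W[...,0]<x1)&(W[...,1]>y0)&(W[...,1]<y1)&(W[...,2]>z0)&(W[...,2]<z1)
    m=sel(500,600,-60,40,205,230); P=W[m]
    rect=cv2.minAreaRect(P[:,:2].astype(np.float32)); print(c,'handle',len(P),P.mean(0).round(1),rect, np.degrees(np.linalg.eigh(np.cov(P[:,:2].T))[1][:,1]@[0,0]) )
    v=np.linalg.eigh(np.cov(P[:,:2].T))[1][:,1]; print(' bar angle',np.degrees(np.arctan2(v[1],v[0])))
    m=sel(450,600,-350,-220,45,56); P=W[m]; print(c,'block top',len(P),P[:,2].mean(),cv2.minAreaRect(P[:,:2].astype(np.float32)))
    m=sel(450,600,-350,-220,62,200);
    for z0 in range(60,160,10):
        k=m&(W[...,2]>=z0)&(W[...,2]<z0+10)
        if k.sum()>2: print('  brush',z0,k.sum(),W[k].mean(0).round(1),W[k].min(0).round(),W[k].max(0).round(),I[k].mean(0).round())
    m=sel(350,420,-70,70,15,60); P=W[m]; print(c,'ticket',len(P),P.mean(0).round(1),P.min(0).round(),P.max(0).round())
    if len(P)>5: print(cv2.minAreaRect(P[:,:2].astype(np.float32)))
    if c=='top':
        m=sel(380,720,-180,170,24,33); P=W[m]; e=cv2.minEnclosingCircle(P[np.hypot(P[:,0]-552,P[:,1]+10)<150][:,:2].astype(np.float32)); print('deck',e)
        for o in r.cut_out('empty_bin',c)[:3]: print(o['bbox'],o['confidence'],o['mask'].sum())
I=C['top']; a=cv2.resize(I[130:270,180:300,::-1],None,fx=3.3,fy=3.3,interpolation=cv2.INTER_CUBIC)
b=cv2.resize(I[160:240,310:410,::-1],(400,a.shape[0]*400//400)) if 0 else cv2.resize(I[160:250,310:400,::-1],(a.shape[0],a.shape[0]),interpolation=cv2.INTER_CUBIC)
x=np.hstack([a,b]); x=cv2.resize(x,None,fx=800/x.shape[1],fy=800/x.shape[1]) if x.shape[1]>800 else x
cv2.imwrite('pics/crop1.png',x); print(x.shape)
E
```

```text
scene handle 149 [556.6  -4.3 213.7] ((555.5735473632812, -4.558864593505859), (16.792423248291016, 63.20082473754883), 30.168203353881836) 0.0
 bar angle 121.71196413331256
scene block top 347 51.59071631545846 ((528.056396484375, -302.6031494140625), (125.22120666503906, 67.25032043457031), 17.545583724975586)
  brush 60 8 [ 530.7 -299.3   66.9] [ 526. -304.   63.] [ 534. -294.   70.] [53. 30. 24.]
  brush 70 14 [ 530.4 -299.1   75.7] [ 523. -309.   72.] [ 539. -293.   80.] [83. 68. 61.]
  brush 80 24 [ 531.4 -301.2   85.3] [ 522. -318.   80.] [ 539. -285.   90.] [92. 87. 81.]
  brush 90 34 [ 530.3 -298.3   95.4] [ 517. -317.   91.] [ 541. -285.  100.] [95. 91. 87.]
  brush 100 32 [ 531.1 -299.1  105.9] [ 516. -319.  100.] [ 542. -286.  110.] [97. 92. 90.]
  brush 110 34 [ 532.2 -301.3  115.6] [ 521. -317.  111.] [ 543. -286.  120.] [110. 100.  84.]
  brush 120 24 [ 531.2 -299.7  125. ] [ 522. -316.  121.] [ 541. -284.  130.] [118. 104.  81.]
  brush 130 39 [ 531.8 -299.5  134.2] [ 518. -317.  130.] [ 545. -282.  139.] [116. 102.  80.]
  brush 140 45 [ 529.1 -299.2  145.6] [ 510. -
[... 861 characters left out ...]
1.] [ 536. -282.  117.] [57. 53. 50.]
  brush 120 11 [ 518.4 -287.2  124.5] [ 510. -302.  120.] [ 532. -282.  128.] [68. 62. 49.]
  brush 130 10 [ 523.8 -292.2  134.4] [ 509. -311.  130.] [ 537. -281.  139.] [76. 70. 51.]
  brush 140 32 [ 524.  -298.4  146.8] [ 511. -318.  140.] [ 536. -282.  150.] [131. 117.  78.]
  brush 150 60 [ 522.6 -298.7  151.8] [ 511. -316.  150.] [ 536. -283.  156.] [177. 160. 107.]
top ticket 238 [395.3   3.1  38.6] [376. -38.  15.] [420.  48.  58.]
((398.1994934082031, 4.787570953369141), (85.59880828857422, 44.082820892333984), 89.59817504882812)
deck ((549.29150390625, -2.9556949138641357), 136.46311950683594)
[188.6, 141.5, 292.5, 238.4] 0.82 7855
(431, 800, 3)
```

View pics/crop1.png

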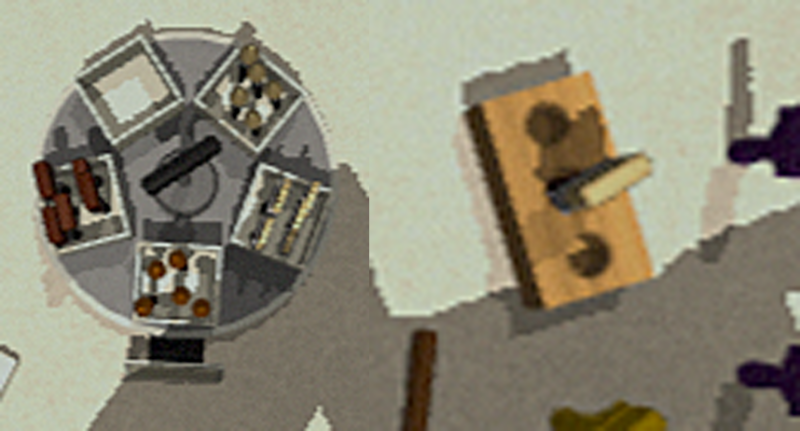

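The crop shows the bar at about 123° and the empty bin at about 33°, while the ticket is at about 177° seen from the axis. The carousel therefore sits at the -144° stop. I'll grip the bar at yaw -57° and turn it +144°, which keeps joint 6 in range.

Request:
move_arm([
  {"tx":2,"ty":-1.5,"tz":-1},
  {"tx":4,"ty":-3},
  {"tx":4,"ty":-3},
  {"tx":4,"ty":-3},
  {"tx":4,"ty":-3},
  {"tx":4,"ty":-3},
  {"tx":4,"ty":-3},
  {"tx":4,"ty":-3},
  {"tx":4,"ty":-3},
  {"tx":4,"ty":-3},
  {"tx":4,"ty":-3},
  {"tx":2,"ty":-1.5,"tz":-1},
], squeeze=25)

```text
invalid input
```

Request:
move_arm([
  {"rz":8},
  {"rz":8},
  {"rz":8},
  {"rz":8},
  {"rz":8},
  {"rz":8},
  {"rz":8},
  {"rz":8},
  {"rz":8},
  {"rz":8},
  {"rz":4},
  {},
])

```text
invalid input
```

Request:
move_arm([
  {"tx":2,"ty":-1.5,"tz":-1,"rx":0,"ry":0,"rz":0,"gripper":1},
])

```text
clock: 1.15
eef_pos: [293.5, -535.5, 240.1]
tcp_rot: [-3.14, 0.001, 0.469]
contact_force: [0.5, 0.9, -0.8]
opening: 1.0
```

Request:
move_arm([
  {"tx":4,"ty":-3,"tz":0,"rx":0,"ry":0,"rz":0,"gripper":1},
  {"tx":4,"ty":-3,"tz":0,"rx":0,"ry":0,"rz":0,"gripper":1},
  {"tx":4,"ty":-3,"tz":0,"rx":0,"ry":0,"rz":0,"gripper":1},
  {"tx":4,"ty":-3,"tz":0,"rx":0,"ry":0,"rz":0,"gripper":1},
  {"tx":4,"ty":-3,"tz":0,"rx":0,"ry":0,"rz":0,"gripper":1},
  {"tx":4,"ty":-3,"tz":0,"rx":0,"ry":0,"rz":0,"gripper":1},
  {"tx":4,"ty":-3,"tz":0,"rx":0,"ry":0,"rz":0,"gripper":1},
  {"tx":4,"ty":-3,"tz":0,"rx":0,"ry":0,"rz":0,"gripper":1},
  {"tx":4,"ty":-3,"tz":0,"rx":0,"ry":0,"rz":0,"gripper":1},
  {"tx":4,"ty":-3,"tz":0,"rx":0,"ry":0,"rz":0,"gripper":1},
  {"tx":2,"ty":-1.5,"tz":-2,"rx":0,"ry":0,"rz":0,"gripper":1},
  {"tx":0,"ty":0,"tz":0,"rx":0,"ry":0,"rz":0,"gripper":1},
])

```text
clock: 2.35
eef_pos: [528.4, -60.6, 263.3]
tcp_rot: [3.14, -0.004, 0.474]
contact_force: [-0.1, 0.0, 0.1]
opening: 0.999
```

Request:
move_arm([
  {"tx":0,"ty":0,"tz":0,"rx":0,"ry":0,"rz":8,"gripper":1},
  {"tx":0,"ty":0,"tz":0,"rx":0,"ry":0,"rz":8,"gripper":1},
  {"tx":0,"ty":0,"tz":0,"rx":0,"ry":0,"rz":8,"gripper":1},
  {"tx":0,"ty":0,"tz":0,"rx":0,"ry":0,"rz":8,"gripper":1},
  {"tx":0,"ty":0,"tz":0,"rx":0,"ry":0,"rz":8,"gripper":1},
  {"tx":0,"ty":0,"tz":0,"rx":0,"ry":0,"rz":8,"gripper":1},
  {"tx":0,"ty":0,"tz":0,"rx":0,"ry":0,"rz":8,"gripper":1},
  {"tx":0,"ty":0,"tz":0,"rx":0,"ry":0,"rz":8,"gripper":1},
  {"tx":0,"ty":0,"tz":0,"rx":0,"ry":0,"rz":8,"gripper":1},
  {"tx":0,"ty":0,"tz":0,"rx":0,"ry":0,"rz":8,"gripper":1},
  {"tx":0,"ty":0,"tz":0,"rx":0,"ry":0,"rz":4,"gripper":1},
  {"tx":0,"ty":0,"tz":0,"rx":0,"ry":0,"rz":0,"gripper":1},
])

```text
clock: 3.55
eef_pos: [525.4, -64.3, 261.0]
tcp_rot: [3.141, -0.0, -0.997]
contact_force: [0.1, 0.1, 0.3]
opening: 1.0
```

Request:
move_arm([
  {"tx":-1.3,"ty":-1.8,"tz":0,"rx":0,"ry":0,"rz":0,"gripper":1},
  {"tx":-1.3,"ty":-1.8,"tz":0,"rx":0,"ry":0,"rz":0,"gripper":1},
  {"tx":-1.2,"ty":-1.9,"tz":0,"rx":0,"ry":0,"rz":0,"gripper":1},
  {"tx":0,"ty":0,"tz":2,"rx":0,"ry":0,"rz":0,"gripper":1},
  {"tx":0,"ty":0,"tz":2,"rx":0,"ry":0,"rz":0,"gripper":1},
  {"tx":0,"ty":0,"tz":1.7,"rx":0,"ry":0,"rz":0,"gripper":1},
  {"tx":0,"ty":0,"tz":1.1,"rx":0,"ry":0,"rz":0,"gripper":1},
  {"tx":0,"ty":0,"tz":0,"rx":0,"ry":0,"rz":0,"gripper":0},
  {"tx":0,"ty":0,"tz":0,"rx":0,"ry":0,"rz":0,"gripper":-0.2},
])

```text
clock: 4.45
eef_pos: [551.6, -1.8, 193.6]
tcp_rot: [-3.141, -0.0, -0.995]
contact_force: [-0.6, 0.3, 0.8]
opening: 0.692
```

```bash
python3 - <<'E'
from h import *
I,D=r.grab_frame('scene'); a=cv2.resize(I[120:270,200:340,::-1],(560,600),interpolation=cv2.INTER_CUBIC); cv2.imwrite('pics/s2.png',a)
s=r.sense(); print(s['eef_pos'],s['contact_force'],s['opening'],s['qpos'])
E
```

```text
[551.89878372  -1.75413161 194.03686122] [ 0.25433298  0.34764355 -0.55529226] 0.6014481490080158 [-5.88111653e-03  2.79717616e-01  1.82846606e+00 -2.83439877e-05
  1.03231785e+00  2.55985643e+00]
```

View pics/s2.png

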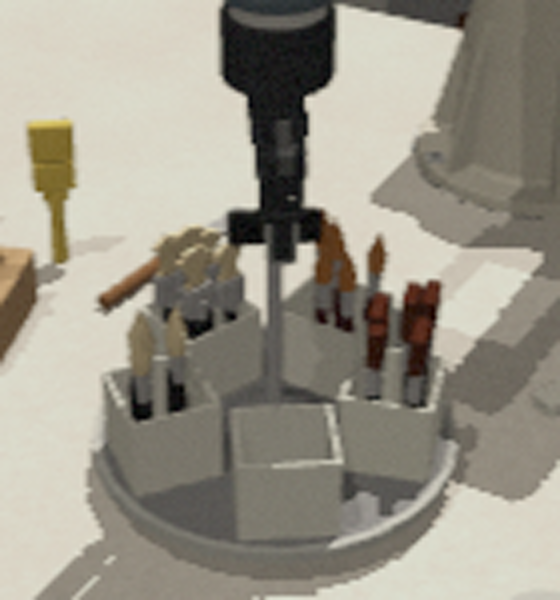

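The fingers straddle the bar (at about (277,228) in the crop). Closing gently.

Request:
move_arm([
  {"tx":0,"ty":0,"tz":0,"rx":0,"ry":0,"rz":0,"gripper":-0.5},
  {"tx":0,"ty":0,"tz":0,"rx":0,"ry":0,"rz":0,"gripper":-1},
  {"tx":0,"ty":0,"tz":0,"rx":0,"ry":0,"rz":0,"gripper":-1},
  {"tx":0,"ty":0,"tz":0,"rx":0,"ry":0,"rz":0,"gripper":-1},
  {"tx":0,"ty":0,"tz":0,"rx":0,"ry":0,"rz":0,"gripper":-1},
  {"tx":0,"ty":0,"tz":0,"rx":0,"ry":0,"rz":0,"gripper":-1},
], squeeze=20)

```text
clock: 5.1
eef_pos: [550.0, -2.7, 194.0]
tcp_rot: [3.138, -0.0, -0.995]
contact_force: [-8.3, -5.8, 8.7]
opening: 0.157
```

Request:
move_arm([
  {"tx":0,"ty":0.2,"tz":0,"rx":0,"ry":0,"rz":0,"gripper":-1},
  {"tx":0,"ty":0,"tz":0,"rx":0,"ry":0,"rz":0,"gripper":-1},
  {"tx":0,"ty":0,"tz":0,"rx":0,"ry":0,"rz":0,"gripper":-1},
])

```text
clock: 5.4
eef_pos: [550.0, -2.7, 194.0]
tcp_rot: [-3.141, -0.001, -0.995]
contact_force: [-1.8, -1.9, 7.8]
opening: 0.158
```

Request:
move_arm([
  {"tx":0,"ty":0,"tz":0,"rx":0,"ry":0,"rz":-2,"gripper":-1},
  {"tx":0,"ty":0,"tz":0,"rx":0,"ry":0,"rz":-4,"gripper":-1},
  {"tx":0,"ty":0,"tz":0,"rx":0,"ry":0,"rz":-4,"gripper":-1},
  {"tx":0,"ty":0,"tz":0,"rx":0,"ry":0,"rz":-4,"gripper":-1},
  {"tx":0,"ty":0,"tz":0,"rx":0,"ry":0,"rz":-4,"gripper":-1},
])

```text
clock: 5.9
eef_pos: [549.6, -3.0, 194.0]
tcp_rot: [3.141, -0.0, -0.678]
contact_force: [-5.5, -3.5, 8.3]
opening: 0.157
```

Request:
move_arm([
  {"tx":0,"ty":0.05,"tz":0,"rx":0,"ry":0,"rz":-4,"gripper":-1},
  {"tx":0,"ty":0,"tz":0,"rx":0,"ry":0,"rz":-4,"gripper":-1},
  {"tx":0,"ty":0,"tz":0,"rx":0,"ry":0,"rz":-4,"gripper":-1},
  {"tx":0,"ty":0,"tz":0,"rx":0,"ry":0,"rz":-4,"gripper":-1},
  {"tx":0,"ty":0,"tz":0,"rx":0,"ry":0,"rz":-4,"gripper":-1},
  {"tx":0,"ty":0,"tz":0,"rx":0,"ry":0,"rz":-4,"gripper":-1},
  {"tx":0,"ty":0,"tz":0,"rx":0,"ry":0,"rz":-4,"gripper":-1},
  {"tx":0,"ty":0,"tz":0,"rx":0,"ry":0,"rz":-4,"gripper":-1},
  {"tx":0,"ty":0,"tz":0,"rx":0,"ry":0,"rz":-4,"gripper":-1},
  {"tx":0,"ty":0,"tz":0,"rx":0,"ry":0,"rz":-4,"gripper":-1},
  {"tx":0,"ty":0,"tz":0,"rx":0,"ry":0,"rz":-4,"gripper":-1},
  {"tx":0,"ty":0,"tz":0,"rx":0,"ry":0,"rz":-4,"gripper":-1},
])

```text
clock: 7.1
eef_pos: [549.2, -4.3, 194.0]
tcp_rot: [3.139, 0.001, 0.16]
contact_force: [-3.4, -8.4, 9.1]
opening: 0.158
```

```bash
python3 - <<'E'
from h import *
s=r.sense(); print(s['eef_pos'],s['tcp_rot'],s['contact_force'],s['wrist_torque'],s['opening'],s['qpos'])
I,D=r.grab_frame('scene'); a=cv2.resize(I[120:270,200:340,::-1],(560,600),interpolation=cv2.INTER_CUBIC); cv2.imwrite('pics/s3.png',a)
E
```

```text
[549.24548421  -4.31025711 194.00862796] [3.13920054e+00 5.64357805e-04 1.60204977e-01] [-3.39648212 -8.37060953  9.11402241] [-1.34443637  0.65170968  0.0057179 ] 0.15784037811151108 [-0.00904788  0.27643265  1.83312335 -0.00285756  1.03219181  1.40300874]
```

View pics/s3.png

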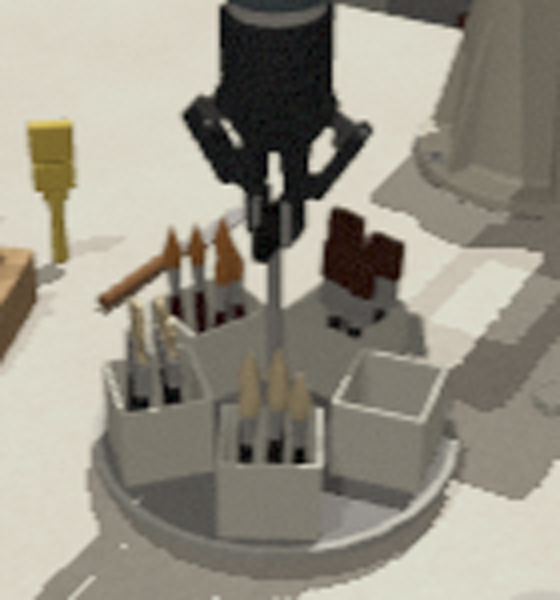

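Request:
move_arm([
  {"tx":0,"ty":0.1,"tz":0,"rx":0,"ry":0,"rz":-4,"gripper":-1},
  {"tx":0,"ty":0,"tz":0,"rx":0,"ry":0,"rz":-4,"gripper":-1},
  {"tx":0,"ty":0,"tz":0,"rx":0,"ry":0,"rz":-4,"gripper":-1},
  {"tx":0,"ty":0,"tz":0,"rx":0,"ry":0,"rz":-4,"gripper":-1},
  {"tx":0,"ty":0,"tz":0,"rx":0,"ry":0,"rz":-4,"gripper":-1},
  {"tx":0,"ty":0,"tz":0,"rx":0,"ry":0,"rz":-4,"gripper":-1},
  {"tx":0,"ty":0,"tz":0,"rx":0,"ry":0,"rz":-4,"gripper":-1},
  {"tx":0,"ty":0,"tz":0,"rx":0,"ry":0,"rz":-4,"gripper":-1},
  {"tx":0,"ty":0,"tz":0,"rx":0,"ry":0,"rz":-4,"gripper":-1},
  {"tx":0,"ty":0,"tz":0,"rx":0,"ry":0,"rz":-4,"gripper":-1},
  {"tx":0,"ty":0,"tz":0,"rx":0,"ry":0,"rz":-4,"gripper":-1},
  {"tx":0,"ty":0,"tz":0,"rx":0,"ry":0,"rz":-4,"gripper":-1},
])

```text
clock: 8.35
eef_pos: [550.0, -5.5, 194.0]
tcp_rot: [3.139, 0.002, 0.998]
contact_force: [-2.3, -9.7, 5.3]
opening: 0.157
```

Request:
move_arm([
  {"tx":0,"ty":0,"tz":0,"rx":0,"ry":0,"rz":-4,"gripper":-1},
  {"tx":0,"ty":0,"tz":0,"rx":0,"ry":0,"rz":-4,"gripper":-1},
  {"tx":0,"ty":0,"tz":0,"rx":0,"ry":0,"rz":-4,"gripper":-1},
  {"tx":0,"ty":0,"tz":0,"rx":0,"ry":0,"rz":-4,"gripper":-1},
  {"tx":0,"ty":0,"tz":0,"rx":0,"ry":0,"rz":-4,"gripper":-1},
  {"tx":0,"ty":0,"tz":0,"rx":0,"ry":0,"rz":-4,"gripper":-1},
  {"tx":0,"ty":0,"tz":0,"rx":0,"ry":0,"rz":-4,"gripper":-1},
  {"tx":0,"ty":0,"tz":0,"rx":0,"ry":0,"rz":-2,"gripper":-1},
  {"tx":0,"ty":0,"tz":0,"rx":0,"ry":0,"rz":0,"gripper":-1},
])

```text
clock: 9.25
eef_pos: [550.8, -5.7, 194.0]
tcp_rot: [3.139, 0.003, 1.52]
contact_force: [1.8, -9.7, 3.1]
opening: 0.157
```

Request:
move_arm([
  {"tx":0,"ty":0,"tz":0,"rx":0,"ry":0,"rz":0,"gripper":-0.5},
  {"tx":0,"ty":0,"tz":0,"rx":0,"ry":0,"rz":0,"gripper":0},
  {"tx":0,"ty":0,"tz":0,"rx":0,"ry":0,"rz":0,"gripper":0.3},
  {"tx":0,"ty":0,"tz":0,"rx":0,"ry":0,"rz":0,"gripper":0.3},
  {"tx":0,"ty":0,"tz":-1.5,"rx":0,"ry":0,"rz":0,"gripper":0.3},
  {"tx":0,"ty":0,"tz":-3,"rx":0,"ry":0,"rz":0,"gripper":0.3},
  {"tx":0,"ty":0,"tz":-3,"rx":0,"ry":0,"rz":0,"gripper":0.3},
  {"tx":-4,"ty":0,"tz":0,"rx":0,"ry":0,"rz":0,"gripper":0.3},
  {"tx":-5,"ty":0,"tz":0,"rx":0,"ry":0,"rz":0,"gripper":0.3},
  {"tx":-5,"ty":0,"tz":0,"rx":0,"ry":0,"rz":0,"gripper":0.3},
  {"tx":-3,"ty":0,"tz":0,"rx":0,"ry":0,"rz":0,"gripper":0.3},
  {"tx":0,"ty":0,"tz":0,"rx":0,"ry":0,"rz":0,"gripper":0.3},
])

```text
clock: 10.45
eef_pos: [540.3, -177.0, 268.2]
tcp_rot: [3.141, 0.001, 1.515]
contact_force: [0.2, 0.9, 0.1]
opening: 0.65
```

```bash
python3 - <<'E'
from h import *
rr,cc=np.mgrid[0:384,0:512]
s=r.sense(); print(s['eef_pos'],s['tcp_rot'],s['contact_force'])
for c in ['top','scene']:
    I,D=r.grab_frame(c); W=world(c,D,rr,cc); ok=D>0
    if c=='top': I0=I
    def sel(x0,x1,y0,y1,z0,z1): return ok&(W[...,0]>x0)&(W[...,0]<x1)&(W[...,1]>y0)&(W[...,1]<y1)&(W[...,2]>z0)&(W[...,2]<z1)
    P=W[sel(500,600,-60,40,206,230)]; x=cv2.minAreaRect(P[:,:2].astype(np.float32)); print(c,'handle',np.round(x[0],1),np.round(x[1],1),x[2])
    for q in ['empty_bin','front_place']:
        for o in r.place_of(q,c)[:1]: print(q,o['confidence'],atz(c,*o['location'],33).round(1))
    m=sel(470,570,-345,-255,143,158); P=W[m]; x=cv2.minAreaRect(P[:,:2].astype(np.float32)); print('tip',np.round(x[0],1),np.round(x[1],1),x[2],P.mean(0))
    m=sel(470,570,-345,-255,60,158); 
    u=np.argwhere(m); print('px',u.min(0),u.max(0))
I=I0; a=cv2.resize(I[125:270,180:285,::-1],(434,600),interpolation=cv2.INTER_CUBIC)
cv2.imwrite('pics/t4.png',a)
b=cv2.resize(I0[165:240,320:390,::-1],(560,600),interpolation=cv2.INTER_CUBIC)
cv2.imwrite('pics/both4.png',cv2.resize(np.hstack([a,b]),(800,483)))
E
```

```text
[ 540.26471224 -177.01884952  268.19894072] [3.14147524e+00 9.76760244e-04 1.51468601e+00] [0.17495447 0.92883995 0.12351727]
top handle [549.3  -2.6] [63.9 14.4] 87.57140350341797
empty_bin 0.67 [459.5   1.   33. ]
front_place 0.63 [456.   -7.4  33. ]
tip [ 514.9 -291.5] [19.9  7.5] 89.75421142578125 [ 515.28246614 -289.99741626  148.87408314]
px [199 348] [204 362]
scene handle [554.6  -5.2] [67.3 15.4] 85.5644302368164
empty_bin 0.61 [464.4   5.4  33. ]
front_place 0.73 [452.3  -3.9  33. ]
tip [ 527.2 -301.9] [19.1 37.7] 31.823415756225586 [ 529.30288638 -300.20402211  148.04003347]
px [164 184] [189 197]
```

View pics/both4.png

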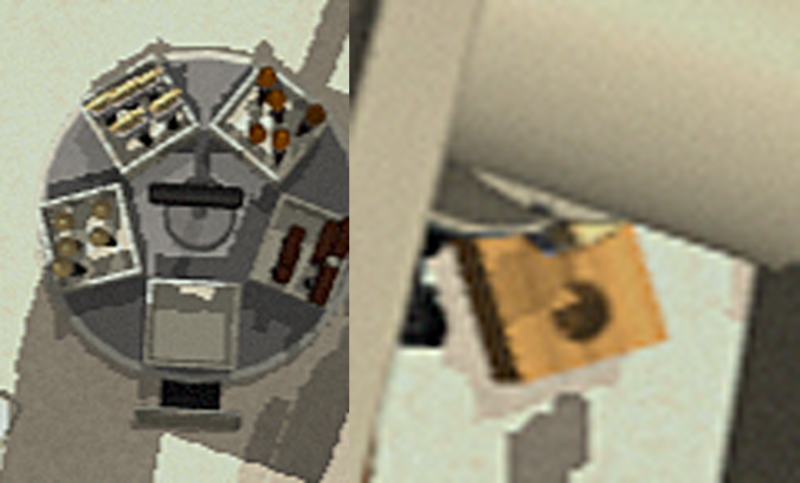

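The empty bin is now at the front behind the ticket holder (left panel, about (195,325)), and the bar is at 87.6°. Next I fit the brush pose, using the first top depth image since the arm now hides the brush.

```bash
python3 - <<'E'
from h import *
rr,cc=np.mgrid[0:384,0:512]
for c in ['top','scene']:
    D=np.load(c+'.npy'); W=world(c,D,rr,cc); ok=D>0
    def sel(x0,x1,y0,y1,z0,z1): return ok&(W[...,0]>x0)&(W[...,0]<x1)&(W[...,1]>y0)&(W[...,1]<y1)&(W[...,2]>z0)&(W[...,2]<z1)
    P=W[sel(470,570,-345,-255,147,160)]; x=cv2.minAreaRect(P[:,:2].astype(np.float32)); 
    v=np.linalg.eigh(np.cov(P[:,:2].T))[1][:,1]
    print(c,'tip',len(P),np.round(x[0],1),np.round(x[1],1),x[2],P.mean(0).round(1),np.degrees(np.arctan2(v[1],v[0])))
    if c=='scene':
        for a,b in [(60,80),(82,112),(112,147)]:
            P=W[sel(470,570,-345,-255,a,b)]; A=P-P.mean(0); w,v=np.linalg.eigh(np.cov(A.T)); print(a,b,len(P),P.mean(0).round(1),w.round(1),v[:,0].round(2)); 
            x=cv2.minAreaRect(P[:,:2].astype(np.float32));print(np.round(x[0],1),np.round(x[1],1),x[2])
    P=W[sel(470,590,-365,-235,47,55)];x=cv2.minAreaRect(P[:,:2].astype(np.float32));print('block',np.round(x[0],1),np.round(x[1],1),x[2])
E
```

```text
top tip 79 [ 523.1 -299.9] [12.3 38. ] 30.722904205322266 [ 523.5 -299.8  150.9] 121.62281571314655
block [ 523.4 -300.5] [120.5  65.9] 17.890281677246094
scene tip 29 [ 528.1 -301.4] [15.3 37.6] 27.933433532714844 [ 528.2 -299.1  149.6] 126.3131710104166
60 80 27 [ 530.9 -300.6   71.6] [ 5.5 25.3 38.4] [0.83 0.55 0.06]
[ 530.3 -300.5] [ 8.4 19.1] 43.43572235107422
82 112 86 [ 531.4 -299.9   98. ] [  8.7  68.2 128.4] [ 0.84  0.53 -0.04]
[ 530.  -299.6] [16.8 38.9] 46.47267532348633
112 147 119 [ 531.4 -299.8  129.7] [  5.7 102.4 137.7] [0.87 0.49 0.02]
[ 531.9 -300.3] [12.1 40.4] 31.90416145324707
block [ 529.4 -301.4] [120.1  66.3] 16.6805477142334
```

Request:
move_arm([
  {"tx":-4,"ty":-0.3,"tz":0,"rx":0,"ry":0,"rz":0,"gripper":1},
  {"tx":-4.5,"ty":-0.3,"tz":0,"rx":0,"ry":0,"rz":0,"gripper":1},
  {"tx":-4,"ty":-0.3,"tz":0,"rx":0,"ry":0,"rz":0,"gripper":1},
  {"tx":0,"ty":0,"tz":0,"rx":0,"ry":0,"rz":-7,"gripper":1},
  {"tx":0,"ty":0,"tz":0,"rx":0,"ry":0,"rz":-7,"gripper":1},
  {"tx":0,"ty":0,"tz":0,"rx":0,"ry":0,"rz":-7,"gripper":1},
  {"tx":0,"ty":0,"tz":0,"rx":0,"ry":0,"rz":-7,"gripper":1},
  {"tx":0,"ty":0,"tz":0,"rx":0,"ry":0,"rz":-7,"gripper":1},
  {"tx":0,"ty":0,"tz":3,"rx":0,"ry":0,"rz":0,"gripper":1},
  {"tx":0,"ty":0,"tz":3,"rx":0,"ry":0,"rz":0,"gripper":1},
  {"tx":0,"ty":0,"tz":2,"rx":0,"ry":0,"rz":0,"gripper":1},
  {"tx":0,"ty":0,"tz":0,"rx":0,"ry":0,"rz":0,"gripper":1},
])

```text
clock: 11.95
eef_pos: [523.7, -296.1, 185.5]
tcp_rot: [-3.139, -0.005, 2.13]
contact_force: [0.1, -0.2, 0.2]
opening: 0.998
```

```bash
python3 - <<'E'
from h import *
I,D=r.grab_frame('scene'); a=cv2.resize(I[120:230,140:250,::-1],(600,600),interpolation=cv2.INTER_CUBIC); cv2.imwrite('pics/s5.png',a)
s=r.sense(); print(s['eef_pos'],s['tcp_rot'],s['contact_force'],s['opening'],s['qpos'])
E
```

```text
[ 524.69938174 -296.79121288  187.39150929] [-3.14045262e+00 -2.32324646e-03  2.13020119e+00] [0.10011102 0.04011748 0.42654972] 0.9974934438325577 [-5.17315939e-01  3.64569648e-01  1.72197548e+00  1.12527015e-04
  1.05763355e+00 -1.07677750e+00]
```

View pics/s5.png

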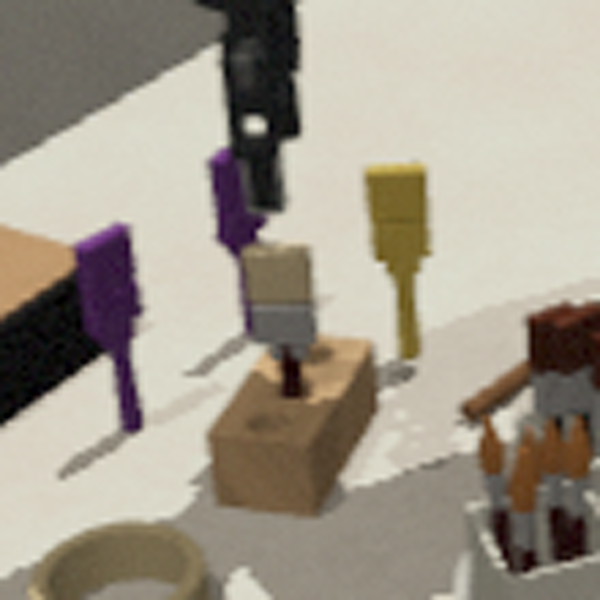

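Request:
move_arm([
  {"tx":-0.3,"ty":-0.25,"tz":1,"rx":0,"ry":0,"rz":0,"gripper":1},
  {"tx":0,"ty":0,"tz":2.5,"rx":0,"ry":0,"rz":0,"gripper":1},
  {"tx":0,"ty":0,"tz":2.5,"rx":0,"ry":0,"rz":0,"gripper":1},
  {"tx":0,"ty":0,"tz":2,"rx":0,"ry":0,"rz":0,"gripper":1},
  {"tx":0,"ty":0,"tz":1.3,"rx":0,"ry":0,"rz":0,"gripper":1},
  {"tx":0,"ty":0,"tz":1,"rx":0,"ry":0,"rz":0,"gripper":1},
  {"tx":0,"ty":0,"tz":0,"rx":0,"ry":0,"rz":0,"gripper":0.3},
  {"tx":0,"ty":0,"tz":0,"rx":0,"ry":0,"rz":0,"gripper":0.0},
  {"tx":0,"ty":0,"tz":0,"rx":0,"ry":0,"rz":0,"gripper":-0.2},
])

```text
clock: 12.9
eef_pos: [525.2, -302.4, 86.3]
tcp_rot: [3.141, 0.001, 2.129]
contact_force: [0.1, -0.3, 0.4]
opening: 0.518
```

```bash
python3 - <<'E'
from h import *
I,D=r.grab_frame('scene'); a=cv2.resize(I[120:230,140:250,::-1],(600,600),interpolation=cv2.INTER_CUBIC); cv2.imwrite('pics/s6.png',a)
s=r.sense(); print(s['eef_pos'],s['tcp_rot'],s['contact_force'],s['opening'])
E
```

```text
[ 525.08104357 -302.30721627   86.26284069] [3.14083698e+00 1.42573054e-03 2.12888035e+00] [-0.17128032 -0.10481437 -0.44860129] 0.4214975441251611
```

View pics/s6.png

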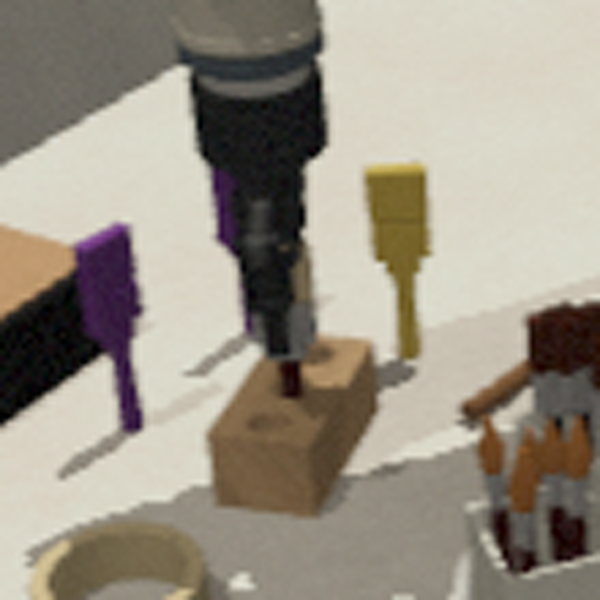

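The fingers straddle the ferrule, and the visible finger at (275,320) lines up with the brush axis. I'll close, check, and lift.

Request:
move_arm([
  {"tx":0,"ty":0,"tz":0,"rx":0,"ry":0,"rz":0,"gripper":-0.5},
  {"tx":0,"ty":0,"tz":0,"rx":0,"ry":0,"rz":0,"gripper":-1},
  {"tx":0,"ty":0,"tz":0,"rx":0,"ry":0,"rz":0,"gripper":-1},
  {"tx":0,"ty":0,"tz":0,"rx":0,"ry":0,"rz":0,"gripper":-1},
  {"tx":0,"ty":0,"tz":0,"rx":0,"ry":0,"rz":0,"gripper":-1},
  {"tx":0,"ty":0,"tz":0,"rx":0,"ry":0,"rz":0,"gripper":-1},
], squeeze=35)

```text
clock: 13.55
eef_pos: [524.9, -302.1, 85.9]
tcp_rot: [3.141, 0.001, 2.129]
contact_force: [0.5, 0.5, 6.9]
opening: 0.158
```

Request:
move_arm([
  {"tx":0,"ty":0,"tz":-0.5,"rx":0,"ry":0,"rz":0,"gripper":-1},
  {"tx":0,"ty":0,"tz":-1,"rx":0,"ry":0,"rz":0,"gripper":-1},
  {"tx":0,"ty":0,"tz":-1.5,"rx":0,"ry":0,"rz":0,"gripper":-1},
  {"tx":0,"ty":0,"tz":-2,"rx":0,"ry":0,"rz":0,"gripper":-1},
  {"tx":0,"ty":0,"tz":-3,"rx":0,"ry":0,"rz":0,"gripper":-1},
  {"tx":0,"ty":0,"tz":-3,"rx":0,"ry":0,"rz":0,"gripper":-1},
  {"tx":0,"ty":0,"tz":-3,"rx":0,"ry":0,"rz":0,"gripper":-1},
  {"tx":0,"ty":0,"tz":-3,"rx":0,"ry":0,"rz":0,"gripper":-1},
  {"tx":0,"ty":0,"tz":-1,"rx":0,"ry":0,"rz":0,"gripper":-1},
  {"tx":0,"ty":0,"tz":0,"rx":0,"ry":0,"rz":0,"gripper":-1},
])

```text
clock: 14.55
eef_pos: [525.2, -302.4, 267.5]
tcp_rot: [3.14, 0.003, 2.129]
contact_force: [-0.3, -1.0, -0.7]
opening: 0.16
```

Request:
move_arm([
  {"tx":1.5,"ty":0.55,"tz":0,"rx":0,"ry":0,"rz":0,"gripper":-1},
  {"tx":3,"ty":1.1,"tz":0,"rx":0,"ry":0,"rz":0,"gripper":-1},
  {"tx":3,"ty":1.1,"tz":0,"rx":0,"ry":0,"rz":0,"gripper":-1},
  {"tx":3,"ty":1.1,"tz":0,"rx":0,"ry":0,"rz":0,"gripper":-1},
  {"tx":3,"ty":1.1,"tz":0,"rx":0,"ry":0,"rz":0,"gripper":-1},
  {"tx":3,"ty":1.1,"tz":0,"rx":0,"ry":0,"rz":0,"gripper":-1},
  {"tx":3,"ty":1.1,"tz":0,"rx":0,"ry":0,"rz":0,"gripper":-1},
  {"tx":3,"ty":1.1,"tz":0,"rx":0,"ry":0,"rz":0,"gripper":-1},
  {"tx":3,"ty":1.1,"tz":0,"rx":0,"ry":0,"rz":0,"gripper":-1},
  {"tx":2.5,"ty":0.95,"tz":0,"rx":0,"ry":0,"rz":0,"gripper":-1},
  {"tx":1,"ty":0.45,"tz":0,"rx":0,"ry":0,"rz":0,"gripper":-1},
  {"tx":0,"ty":0,"tz":0,"rx":0,"ry":0,"rz":4,"gripper":-1},
])

```text
clock: 15.75
eef_pos: [460.7, 2.5, 264.0]
tcp_rot: [-3.14, -0.001, 2.061]
contact_force: [0.1, 1.5, 0.2]
opening: 0.153
```

Request:
move_arm([
  {"tx":0,"ty":0,"tz":0,"rx":0,"ry":0,"rz":6,"gripper":-1},
  {"tx":0,"ty":0,"tz":0,"rx":0,"ry":0,"rz":6,"gripper":-1},
  {"tx":0,"ty":0,"tz":0,"rx":0,"ry":0,"rz":6,"gripper":-1},
  {"tx":0,"ty":0,"tz":0,"rx":0,"ry":0,"rz":6,"gripper":-1},
  {"tx":0,"ty":0,"tz":0,"rx":0,"ry":0,"rz":6,"gripper":-1},
  {"tx":0,"ty":0,"tz":0,"rx":0,"ry":0,"rz":0.5,"gripper":-1},
  {"tx":0,"ty":0,"tz":0,"rx":0,"ry":0,"rz":0,"gripper":-1},
  {"tx":0,"ty":0,"tz":0,"rx":0,"ry":0,"rz":0,"gripper":-1},
])

```text
clock: 16.55
eef_pos: [461.8, 0.9, 264.9]
tcp_rot: [-3.141, 0.0, 1.529]
contact_force: [-0.5, 0.2, -0.7]
opening: 0.16
```

```bash
python3 - <<'E'
from h import *
I,D=r.grab_frame('scene'); I2,_=r.grab_frame('top')
m=I.copy()
s=r.sense(); p=s['eef_pos']
for X in [(462.6,.6,33),(p[0],p[1],p[2]-75),(550,-3,206)]:
    u,v=proj('scene',X); print(u,v); cv2.circle(m,(int(u),int(v)),1,(255,0,0),-1)
for q in ['brush_mid','brush_end','empty_bin','handle']:
    for c in ['scene','top']: print(q,c,[(np.round(o['location'],1),round(o['confidence'],2)) for o in r.place_of(q,c)[:4]])
a=cv2.resize(m[90:240,200:350,::-1],(600,600),interpolation=cv2.INTER_CUBIC); cv2.imwrite('pics/s7.png',a)
print(s['eef_pos'],s['tcp_rot'],s['contact_force'],s['opening'])
E
```

```text
283.0025204951543 210.96874169148873
284.3678118810255 167.57476108091933
268.95731677360936 176.16877106323687
brush_mid scene [(array([170.4, 212.7]), 0.86), (array([145.8, 285.9]), 0.75), (array([181.7, 161. ]), 0.71), (array([163.6, 186.1]), 0.57)]
brush_mid top [(array([240.6, 399.3]), 0.84), (array([248.8, 357. ]), 0.76), (array([189.7, 394.8]), 0.68)]
brush_end scene [(array([198.1, 165.7]), 0.83), (array([169.2, 285. ]), 0.74), (array([176.4, 264.3]), 0.67), (array([184.3, 217. ]), 0.66)]
brush_end top [(array([237.3, 386.2]), 0.61), (array([190.3, 386. ]), 0.59), (array([247.8, 349.3]), 0.57)]
empty_bin scene [(array([212., 281.]), 0.7)]
empty_bin top []
handle scene [(array([176.7, 263.8]), 0.88), (array([232.8, 270.5]), 0.72)]
handle top [(array([180. , 242.5]), 0.69)]
[461.97858661   0.94885337 265.09324039] [-3.14126160e+00  2.29952307e-05  1.52816032e+00] [ 0.30006152 -1.05720073 -1.1935102 ] 0.15966007012040043
```

View pics/s7.png

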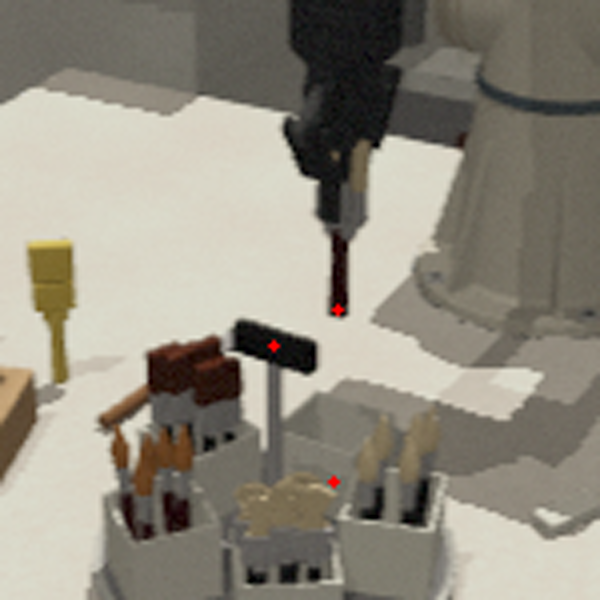

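The brush hangs upright in the fingers, with its end at (338,310) in the crop, about 76 mm below the TCP and centred over the bin. Lowering it about 150 mm, then feeling for contact.

Request:
move_arm([
  {"tx":0,"ty":0,"tz":1,"rx":0,"ry":0,"rz":0,"gripper":-1},
  {"tx":0,"ty":0,"tz":2,"rx":0,"ry":0,"rz":0,"gripper":-1},
  {"tx":0,"ty":0,"tz":2,"rx":0,"ry":0,"rz":0,"gripper":-1},
  {"tx":0,"ty":0,"tz":2,"rx":0,"ry":0,"rz":0,"gripper":-1},
  {"tx":0,"ty":0,"tz":2,"rx":0,"ry":0,"rz":0,"gripper":-1},
  {"tx":0,"ty":0,"tz":2,"rx":0,"ry":0,"rz":0,"gripper":-1},
  {"tx":0,"ty":0,"tz":1.5,"rx":0,"ry":0,"rz":0,"gripper":-1},
  {"tx":0,"ty":0,"tz":1.2,"rx":0,"ry":0,"rz":0,"gripper":-1},
  {"tx":0,"ty":0,"tz":0.8,"rx":0,"ry":0,"rz":0,"gripper":-1},
  {"tx":0,"ty":0,"tz":0,"rx":0,"ry":0,"rz":0,"gripper":-1},
  {"tx":0,"ty":0,"tz":0,"rx":0,"ry":0,"rz":0,"gripper":-1},
])

```text
clock: 18.15
eef_pos: [462.3, 1.0, 120.5]
tcp_rot: [3.141, -0.0, 1.527]
contact_force: [0.0, -0.1, -0.0]
opening: 0.163
```

Request:
move_arm([
  {"tx":0,"ty":0,"tz":0.2,"rx":0,"ry":0,"rz":0,"gripper":-1},
  {"tx":0,"ty":0,"tz":0.2,"rx":0,"ry":0,"rz":0,"gripper":-1},
  {"tx":0,"ty":0,"tz":0,"rx":0,"ry":0,"rz":0,"gripper":-1},
])

```text
clock: 18.45
eef_pos: [462.2, 1.0, 116.4]
tcp_rot: [3.141, -0.0, 1.527]
contact_force: [-0.5, 0.1, -0.5]
opening: 0.155
```

Request:
move_arm([
  {"tx":0,"ty":0,"tz":0.2,"rx":0,"ry":0,"rz":0,"gripper":-1},
  {"tx":0,"ty":0,"tz":0.2,"rx":0,"ry":0,"rz":0,"gripper":-1},
  {"tx":0,"ty":0,"tz":0,"rx":0,"ry":0,"rz":0,"gripper":-1},
])

```text
clock: 18.75
eef_pos: [461.9, 1.0, 112.0]
tcp_rot: [-3.141, 0.0, 1.527]
contact_force: [0.8, -0.4, -0.0]
opening: 0.157
```

Request:
move_arm([
  {"tx":0,"ty":0,"tz":0.1,"rx":0,"ry":0,"rz":0,"gripper":-1},
  {"tx":0,"ty":0,"tz":0.1,"rx":0,"ry":0,"rz":0,"gripper":-1},
  {"tx":0,"ty":0,"tz":0,"rx":0,"ry":0,"rz":0,"gripper":-1},
])

```text
clock: 19.05
eef_pos: [462.0, 1.0, 110.2]
tcp_rot: [-3.141, -0.0, 1.527]
contact_force: [0.1, 0.2, -0.9]
opening: 0.157
```

Request:
move_arm([
  {"tx":0,"ty":0,"tz":0.1,"rx":0,"ry":0,"rz":0,"gripper":-1},
  {"tx":0,"ty":0,"tz":0.1,"rx":0,"ry":0,"rz":0,"gripper":-1},
  {"tx":0,"ty":0,"tz":0,"rx":0,"ry":0,"rz":0,"gripper":-1},
])

```text
clock: 19.35
eef_pos: [462.0, 1.0, 108.1]
tcp_rot: [-3.141, 0.0, 1.527]
contact_force: [-0.3, 0.2, -0.4]
opening: 0.157
```

```bash
python3 - <<'E'
from h import *
s=r.sense(); print(s['eef_pos'],s['contact_force'],s['wrist_torque'],s['opening'])
E
```

```text
[462.00581598   0.95506242 108.14555356] [-0.28944389  0.22010991 -0.4147111 ] [-0.01029078 -0.00210384 -0.01319931] 0.15703963107213786
```

Request:
move_arm([
  {"tx":0,"ty":0,"tz":0.1,"rx":0,"ry":0,"rz":0,"gripper":-1},
  {"tx":0,"ty":0,"tz":0,"rx":0,"ry":0,"rz":0,"gripper":-1},
])

```text
clock: 19.55
eef_pos: [462.3, 1.0, 107.8]
tcp_rot: [3.141, -0.0, 1.527]
contact_force: [-1.5, -0.1, 7.7]
opening: 0.159
```

Request:
move_arm([
  {"tx":0,"ty":0,"tz":0.1,"rx":0,"ry":0,"rz":0,"gripper":-1},
  {"tx":0,"ty":0,"tz":0,"rx":0,"ry":0,"rz":0,"gripper":-1},
])

```text
clock: 19.75
eef_pos: [462.7, 1.0, 107.7]
tcp_rot: [3.141, -0.0, 1.527]
contact_force: [-4.2, 0.1, 20.0]
opening: 0.158
```

The brush touched the bin floor at TCP z ≈ 108 mm, 7.7 N rising to 20 N on the last step. I'll ease the force off and release slowly.

Request:
move_arm([
  {"tx":0,"ty":0,"tz":-0.15,"rx":0,"ry":0,"rz":0,"gripper":-1},
  {"tx":0,"ty":0,"tz":0,"rx":0,"ry":0,"rz":0,"gripper":-1},
])

```text
clock: 19.95
eef_pos: [462.3, 1.0, 108.0]
tcp_rot: [3.141, -0.0, 1.527]
contact_force: [0.9, -0.0, -0.0]
opening: 0.157
```

Request:
move_arm([
  {"tx":0,"ty":0,"tz":0,"rx":0,"ry":0,"rz":0,"gripper":-0.66},
  {"tx":0,"ty":0,"tz":0,"rx":0,"ry":0,"rz":0,"gripper":-0.6},
  {"tx":0,"ty":0,"tz":0,"rx":0,"ry":0,"rz":0,"gripper":-0.55},
  {"tx":0,"ty":0,"tz":0,"rx":0,"ry":0,"rz":0,"gripper":-0.5},
  {"tx":0,"ty":0,"tz":0,"rx":0,"ry":0,"rz":0,"gripper":-0.4},
  {"tx":0,"ty":0,"tz":0,"rx":0,"ry":0,"rz":0,"gripper":-0.3},
  {"tx":0,"ty":0,"tz":0,"rx":0,"ry":0,"rz":0,"gripper":-0.2},
  {"tx":0,"ty":0,"tz":0,"rx":0,"ry":0,"rz":0,"gripper":0},
  {"tx":0,"ty":0,"tz":0,"rx":0,"ry":0,"rz":0,"gripper":0.3},
  {"tx":0,"ty":0,"tz":0,"rx":0,"ry":0,"rz":0,"gripper":0.5},
  {"tx":0,"ty":0,"tz":0,"rx":0,"ry":0,"rz":0,"gripper":0.5},
])

```text
clock: 21.05
eef_pos: [462.1, 1.0, 107.8]
tcp_rot: [3.142, -0.0, 1.527]
contact_force: [-0.1, 0.3, 1.2]
opening: 0.752
```

```bash
python3 - <<'E'
from h import *
I,D=r.grab_frame('scene')
a=cv2.resize(I[90:240,200:350,::-1],(600,600),interpolation=cv2.INTER_CUBIC); cv2.imwrite('pics/s8.png',a)
s=r.sense(); print(s['eef_pos'],s['contact_force'],s['opening'])
E
```

```text
[462.11106187   0.94644516 107.79015163] [ 0.78243245  0.20930807 -0.32703005] 0.7497437498354678
```

View pics/s8.png

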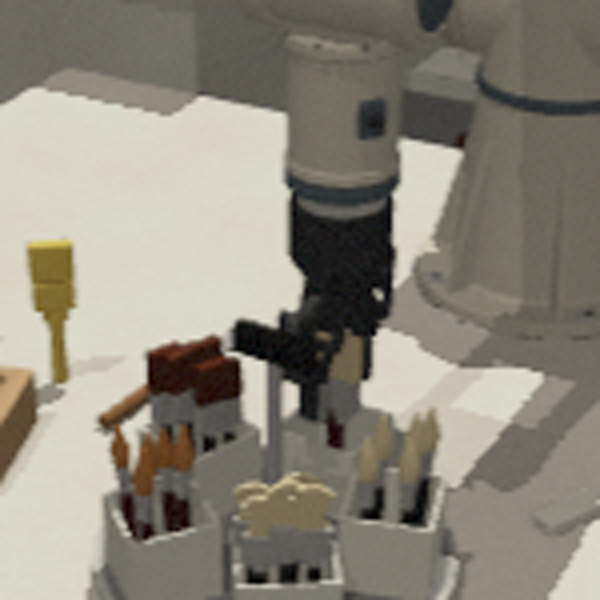

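The brush stands in the bin (ferrule at about (345,395)) between the open fingers. Raising straight up.

Request:
move_arm([
  {"tx":0,"ty":0,"tz":-0.3,"rx":0,"ry":0,"rz":0,"gripper":0.7},
  {"tx":0,"ty":0,"tz":-0.7,"rx":0,"ry":0,"rz":0,"gripper":0.7},
  {"tx":0,"ty":0,"tz":-1,"rx":0,"ry":0,"rz":0,"gripper":0.7},
  {"tx":0,"ty":0,"tz":-2,"rx":0,"ry":0,"rz":0,"gripper":0.7},
  {"tx":0,"ty":0,"tz":-2,"rx":0,"ry":0,"rz":0,"gripper":0.7},
  {"tx":0,"ty":0,"tz":-3,"rx":0,"ry":0,"rz":0,"gripper":0.7},
  {"tx":0,"ty":0,"tz":-3,"rx":0,"ry":0,"rz":0,"gripper":0.7},
  {"tx":0,"ty":0,"tz":-3,"rx":0,"ry":0,"rz":0,"gripper":0.7},
  {"tx":0,"ty":0,"tz":0,"rx":0,"ry":0,"rz":0,"gripper":0.7},
])

```text
clock: 22.0
eef_pos: [464.4, 1.0, 262.6]
tcp_rot: [3.134, -0.0, 1.527]
contact_force: [0.1, 0.6, -0.7]
opening: 0.851
```

Request:
move_arm([
  {"tx":-2,"ty":0,"tz":0,"rx":0,"ry":0,"rz":0,"gripper":0.7},
  {"tx":-4,"ty":0,"tz":0,"rx":0,"ry":0,"rz":0,"gripper":0.7},
  {"tx":-4,"ty":0,"tz":0,"rx":0,"ry":0,"rz":0,"gripper":0.7},
  {"tx":-4,"ty":0,"tz":0,"rx":0,"ry":0,"rz":0,"gripper":0.7},
  {"tx":-4,"ty":0,"tz":0,"rx":0,"ry":0,"rz":0,"gripper":0.7},
  {"tx":-4,"ty":0,"tz":0,"rx":0,"ry":0,"rz":0,"gripper":0.7},
  {"tx":-4,"ty":0,"tz":0,"rx":0,"ry":0,"rz":0,"gripper":0.7},
  {"tx":-2,"ty":0,"tz":0,"rx":0,"ry":0,"rz":0,"gripper":0.7},
  {"tx":0,"ty":0,"tz":0,"rx":0,"ry":0,"rz":0,"gripper":0.7},
])

```text
clock: 22.9
eef_pos: [449.3, -281.0, 257.7]
tcp_rot: [-3.141, 0.001, 1.524]
contact_force: [0.3, 0.0, -0.4]
opening: 0.85
```

```bash
python3 - <<'E'
from h import *
rr,cc=np.mgrid[0:384,0:512]
I,D=r.grab_frame('scene'); J,DT=r.grab_frame('top')
a=cv2.resize(I[120:270,200:340,::-1],(420,450),interpolation=cv2.INTER_CUBIC); b=cv2.resize(J[130:265,185:299,::-1],(380,450),interpolation=cv2.INTER_CUBIC)
cv2.imwrite('pics/end.png',np.hstack([a,b]))
W=world('top',DT,rr,cc)
m=(W[...,0]>500)&(W[...,0]<600)&(abs(W[...,1])<60)&(W[...,2]>206)&(W[...,2]<230); print(cv2.minAreaRect(W[m][:,:2].astype(np.float32)))
m=(W[...,0]>410)&(W[...,0]<510)&(abs(W[...,1])<50)&(W[...,2]>120)&(W[...,2]<230); print(m.sum(),W[m].mean(0).round(),W[m].max(0).round(),W[m].min(0).round())
s=r.sense(); print(s['clock'],s['eef_pos'],s['contact_force'])
E
```

```text
((549.1657104492188, -2.6090240478515625), (63.88335037231445, 13.83626937866211), 87.56141662597656)
93 [461.   2. 171.] [468.  21. 177.] [454. -17. 132.]
23.0 [ 449.30744393 -278.52263076  257.54737456] [ 0.07322608 -0.4516853   0.45853394]
```

View pics/end.png

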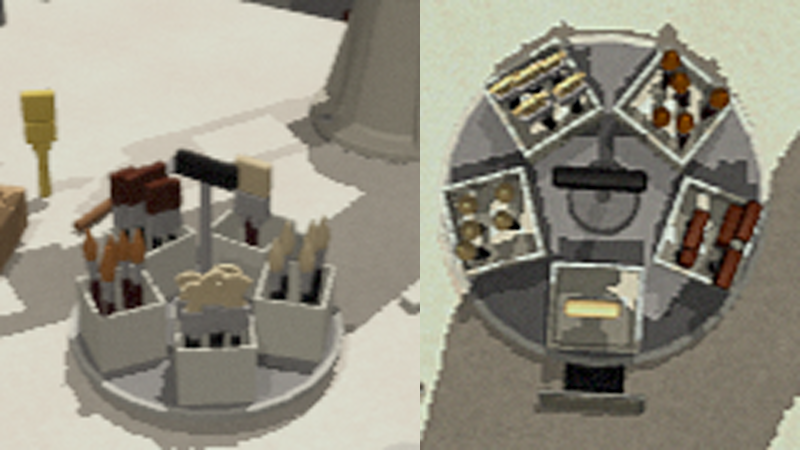

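The brush stands upright in the front bin. In the top panel its tip is at (592,308), measured at 171–177 mm where 173 mm is expected. The bar is unchanged at 87.6° and the arm is clear. Handing in.

```bash
python3 -c "
from rig import r
print(r.sign_off())"
```

```text
the job is handed in; nothing more can be done
None
```

The carousel is restocked. The empty bin is clicked into place at the front, and the spare wide brush stands in it, bristles up. I handed the job in at about 23 s of the 69 s allowed.

- **Turn:** I gripped the handle bar and turned it +144° counter-clockwise, then let the roller pull it into the stop. The bar then measured 87.6°, about where the ticket holder's direction put it (87.4°).
- **Brush:** I gripped it by the ferrule, lifted it out of the block and lowered it until it touched the bin floor. The contact force peaked at about 20 N; I eased that to zero before opening the fingers.
- **Last checks:** Before hand-in, the top camera put the bristle tips at about 171–177 mm, against 173 mm expected. They were centred near (461, 2) mm, within about 2 mm of the bin centre. The bar was still at 87.6° and the arm was clear of everything, with no contact force.
- **Disagreements:** The scene camera read about 5 mm off the top camera, so I relied on the top one, checked against the handle grip.
- **Not measured:** I did not re-measure the bystander goods. The tool stayed well above them except while gripping the brush and lowering it, and no unexpected force showed.

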